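# Hang the sample basket and hold the arrest pin up

## Task

Hang the wire sample basket by its bail on the hook of the density weighing stand and let go of it. Then draw the stand's arrest pin about 30 mm straight up, without pressing it sideways against its snug bore or pulling it out, and finish while still holding the pin there with the gripper, so that the hook stays unlocked for the reading. Leave the other things on the bench as they are.

Things in the scene. Friction and masses are not known exactly. Their poses are not given: they have to be found in the camera images.
- basket: Loose square wire basket 70 x 70 x 45 mm, 0.13 to 0.25 kg, with a brown sample, left or right of the stand. Origin: underside centre, z up. Its 5 mm wire bail spans the y-z plane: legs at y = +-36 mm to z = 108 mm, sloping to a peak at z = 116 mm; open along x between rim and bail. On the peak a thin stem carries a grey tab 14 (x) x 24 (y) mm, z = 128 to 162 mm. Half-turn symmetric.
- bail_top (a point): Middle of the bail wire at its peak (116 mm above the basket's underside); this is where the hook should carry it. Wire radius 2.5 mm.
- basket_grip (a point): Point in the basket's grey grip tab, 10 mm below its top, on its middle line; 36 mm above bail_top. Pinch the tab here from above, across its 14 mm (basket x).
- stand: Density weighing stand, fixed. Origin on the bench, z up, own x away from the robot at yaw 0. White base 260 mm (y) x 200 mm (x -65 to 135), 20 mm thick. At y = +85 mm a column (x = 95 mm) carries a white head (x 55 to 145 mm, 60 mm wide, z 145 to 200 mm) with the hook pointing to -x. At y = -85 mm an aluminium block, 60 x 60 mm, top at z = 100 mm, holds the arrest pin.
- hook_seat (a point): Where the bail wire's middle lies when hung: 194.5 mm above the bench, axes as the stand's. The hook is an 8 mm bar along the stand's x, from the head (55 mm to +x of here) through its lowest point here (top 192 mm above the bench) to its upturned free end 45 mm to -x (top 208 mm above the bench). Bring the bail in along +x over the free end, then lower it.
- bore_mouth (a point): Centre of the mouth of the pin's vertical bore, in the top face of the block, 100 mm above the bench; axes as the stand's. Bore 17 mm wide, 72 mm deep.
- arrest_pin: Loose steel pin, 0.15 to 0.28 kg, in the bore, at the start home with its shoulder on the block. Origin: on its axis at the shoulder (knob's underside), so at bore_mouth when home; z up along the pin. Knob: black cylinder 24 mm across, z = 0 to 36 mm. Shank: 16 mm across, 65 mm long, below the knob; 1 mm play in the bore. It drops back when let go.
- beaker: Glass beaker, 68 mm across, 90 mm tall, on the other side of the stand from the basket; origin under its centre. Leave alone.
- dish: Shallow glass dish, 76 mm across, 15 mm tall, in front of the stand on the right; origin under its centre. Leave alone.
- weight: Brass calibration weight, 36 mm across, 52 mm tall, in front of the stand on the left; origin under its centre. Leave alone.
- wash_bottle: White bottle, 66 mm across, 170 mm tall, behind on the left; origin under its centre. Leave alone.
- sampler: Steel sampler tube standing upright, 40 mm across, 145 mm tall, behind on the right; origin under its centre. Leave alone.
Mind the look-alikes: they are no part of the job. What is shaped like the basket but red, turquoise or yellow is not meant.

How it is judged:
By the outcome, as a careful person would: the job done as asked, in the order asked, and still so for the second after the job is handed in, while the arm keeps its last pose, push and grip.
It also fails if it takes over 61 s, if anything falls off the work surface, if the arm or the gripper's body presses on something with over 40 N, if the wrist force passes 120 N, or if a joint passes its speed limit or range.

## Robot

A 7-joint arm with a two-finger parallel gripper is mounted at the origin on the work surface. World frame = base frame: x ahead of the robot, y to its left, z up, the work surface at z = 0. Lengths are in m, angles in rad, forces in N, time in s.
With the tool pointing down it reaches from about 0.425 to 0.925 m from the base axis. Payload 6.8 kg.
Tool frame: the origin (TCP) lies at the very end of the fingers, on their centre line; the grasp point (between the pads) lies 19 mm behind it; z points along the fingers, y is the line along which they close (so a half turn about z gives the same grasp; the last joint's range is limited). The gripper opens to 88 mm and grips with 3 to 60 N. Pads are 20 mm wide; open, the fingers measure 115 mm over their backs; the gripper's body (75 mm by 178 mm) begins 61 mm behind the grasp point.
Start: joints at [-1.389, 0.477, 0.022, 1.555, -0.011, 1.109, -0.083], TCP at [0.193, 0.647, 0.194] pointing down, gripper open.
Joint ranges: [-2.96, 2.96], [-0.34, 2.1], [-1.41, 1.46], [0.24, 2.44], [-1.37, 4.51], [0.17, 1.92], [-2.96, 2.96]. Speed limits (rad/s): [2.39, 2.39, 3.14, 3.14, 3.14, 3.14, 3.14].

## Interface

Orientations are given as a unit quaternion [w, x, y, z].
In Python, from station import manip, ungrasp, close_gripper, eyes, close_job gives the robot as it stands. Calls block until the motion is done:
- manip.move_to(position, orientation): joint-space move of the TCP to a pose.
- manip.move_straight(position, attitude=None, vel=0.15, f_stop=None): straight line of the TCP; attitude=None keeps the orientation; vel is the mean speed in m/s. With f_stop (N) it stops when the force on the tool has changed by that much, and returns True; else False.
- manip.goto_joints(angles): joint-space move.
- ungrasp() and close_gripper(): open the fingers fully, or close them until they stop; the grip force is fixed at half the most.
- manip.wait(seconds).
- manip.ik(position, orientation): joint angles nearest the present ones, or None.
- manip.observe(): the state.
- eyes.capture(name): name is "side" or "top" or "wrist"; returns the picture (480x640x3 uint8, red, green, blue); there is no depth.
- eyes.camera_info(name): a dict with "vertical_fov" (degrees; the focal length in pixels is half the picture's height over the tangent of half this angle, whatever the lens; pixels are square), "cx", "cy" (the principal point, pixels), "rvec" (rotation vector, rad) and "tvec" (3), from world to camera coordinates, as OpenCV has them; the wrist camera has in their place "hand_eye" (4x4, takes a point from camera to tool coordinates, whose origin is the TCP and whose axes are the flange's). Camera axes: x right, y down, z forward; pixel columns grow to the right and rows downward; lengths in m; the calibration is good to about 2 mm. A picture is of the moment at which its call begins: read the wrist's pose just before it. camera_info takes no time and is no camera call.
A pose or a line that the arm cannot do raises manip.Unreachable and nothing moves.
- close_job(): hands the job in; it is judged then, once.
Trained networks look in the newest picture that a camera, given by its name, has taken for a name from the list of things; names that differ only in an ending like _2 or _b are one class to them, and where a whole thing is asked for, a point or a joint stands for the part that bears it (a point fixed in the world has none). Each returns a list of dicts, best first, with "conf" (0 to 1); they miss things now and then, are a little off and sometimes report something else, mostly with a low value. They report only what shows in the picture. A call takes as long as a camera call. They do not tell look-alikes from the thing itself.
- eyes.silhouettes(camera, label): "pixels" (480x640 bool, what is visible of it) and "position" ([row, column] in pixels, amid what is visible of it).
- eyes.landmark_of(camera, label): "position" ([row, column] in pixels: a listed point, or the origin of a listed thing).
The state is a dict: "time": time; "joint_pos": joint angles; "joint_vel": joint speeds; "tau": joint torques, N m; "tcp_pos": TCP position; "tool_rot": TCP orientation; "force": force on the tool from outside, world axes, zero at the start; "moment": the same for the moment, N m; "width": finger opening in m; "grip_force": force on a finger pad.
Only numpy, scipy, OpenCV 4.12 (cv2) and the standard library are available. Lean on these libraries where they do the work, as an engineer would, in place of code of your own. Each camera call takes 0.05 s, during which the arm holds its last target. There are 200 camera calls.

## Working session

There is one attempt and no reset: what is moved stays moved. The work goes in short steps, each a Python script; the robot and the scene stay as the last script left them, time stands still between calls to the robot, and variables do not carry over. Pictures are saved under pics/ and viewed, at most 10 in all, crops included, and the job is handed in when it is done.

```bash
mkdir -p pics; ls; python3 - <<'E'
from station import manip, eyes
import cv2,numpy as np
for n in ("top","side"):
    im=eyes.capture(n); cv2.imwrite(f"pics/{n}0.png",im[:,:,::-1])
    print(n,eyes.camera_info(n))
    for l in ("basket","bail_top","basket_grip","hook_seat","bore_mouth","arrest_pin","stand","beaker","dish","weight","wash_bottle","sampler"):
        print(l,[(np.round(d["position"],1).tolist(),round(d["conf"],2)) for d in eyes.landmark_of(n,l)])
print(eyes.camera_info("wrist"))
o=manip.observe();print(o["time"],o["tcp_pos"],o["tool_rot"],o["width"])
E
```

```text
pics
top {'vertical_fov': 45.11676410082058, 'cx': 321.5974003906299, 'cy': 237.0812153735738, 'rvec': array([ 2.16006695, -2.06466007,  0.20757218]), 'tvec': array([-0.09409831,  0.56205913,  1.23607697])}
basket [([264.1, 423.5], 0.91), ([329.1, 446.9], 0.91), ([273.0, 488.1], 0.61), ([180.5, 442.8], 0.56), ([214.3, 334.9], 0.19)]
bail_top [([326.1, 459.3], 0.92), ([268.8, 501.3], 0.91), ([257.3, 430.3], 0.88), ([162.2, 453.0], 0.57)]
basket_grip [([157.4, 457.0], 0.83), ([257.2, 435.6], 0.75), ([321.0, 464.4], 0.6), ([263.1, 507.0], 0.59)]
hook_seat [([192.8, 252.3], 0.69)]
bore_mouth [([213.8, 336.9], 0.64)]
arrest_pin [([215.3, 333.5], 0.61)]
stand [([218.3, 298.5], 0.88), ([266.0, 421.7], 0.45), ([302.0, 223.1], 0.43)]
beaker [([273.2, 167.0], 0.89)]
dish []
weight [([303.0, 220.5], 0.52)]
wash_bottle [([197.0, 181.2], 0.81), ([265.6, 422.8], 0.51), ([254.0, 435.0], 0.21)]
sampler [([226.2, 410.8], 0.72)]
side {'vertical_fov': 50.66249281786842, 'cx': 324.26814758044276, 'cy': 240.4502813104607, 'rvec': array([ 2.33396831, -0.4239846 ,  0.16137718]), 'tvec': array([-0.54211981,
[... 609 characters left out ...]
 0.67)]
weight [([234.7, 236.0], 0.62)]
wash_bottle [([181.7, 318.0], 0.75)]
sampler [([360.2, 394.2], 0.87), ([173.8, 331.5], 0.23)]
{'vertical_fov': 67.77741587722144, 'cx': 312.08535000841874, 'cy': 237.93714049583474, 'hand_eye': array([[-1.24694805e-03, -9.63648848e-01, -2.67169128e-01,
         7.45584530e-02],
       [ 9.99999220e-01, -1.18403512e-03, -3.96576502e-04,
         5.61875966e-04],
       [ 6.58228583e-05, -2.67169414e-01,  9.63649573e-01,
        -1.90882947e-01],
       [ 0.00000000e+00,  0.00000000e+00,  0.00000000e+00,
         1.00000000e+00]])}
1.3 [0.19287143 0.64685281 0.19355422] [ 5.55140107e-07  1.44397413e-01  9.89519776e-01 -1.64820318e-05] 0.08774313309037127
```

View pics/top0.png

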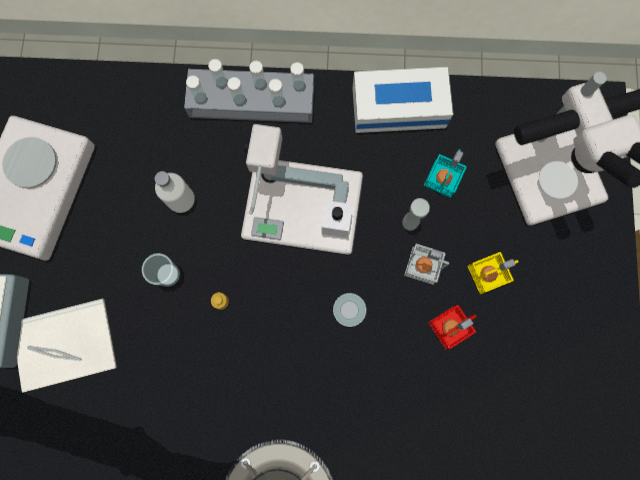

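View pics/side0.png

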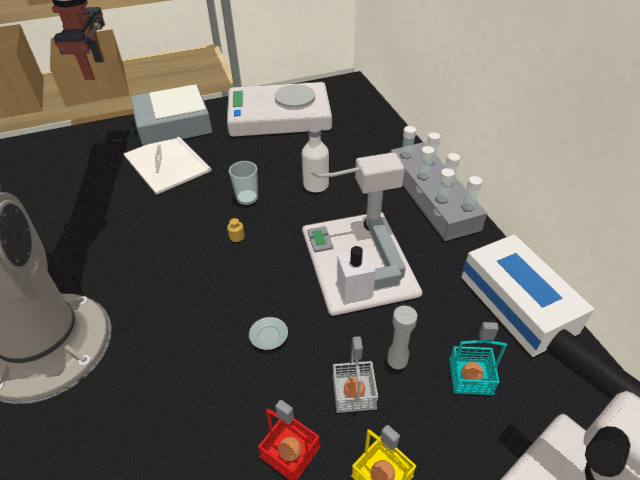

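Both views show four baskets (top view, col/row): grey wire (425,264), turquoise (443,178), yellow (490,272) and red (452,327). The description excludes the coloured ones, so the grey wire basket is the one, at (355,390) in the side view. I'll triangulate and confirm it in a crop.

```bash
cat > h.py <<'E'
import numpy as np,cv2
from scipy.spatial.transform import Rotation as R
from station import manip,ungrasp,close_gripper,eyes,close_job
def cam(n):
    c=eyes.camera_info(n); f=240/np.tan(np.radians(c["vertical_fov"])/2)
    K=np.array([[f,0,c["cx"]],[0,f,c["cy"]],[0,0,1]])
    if "rvec" in c: T=np.eye(4);T[:3,:3]=cv2.Rodrigues(c["rvec"])[0];T[:3,3]=c["tvec"]
    else:
        o=manip.observe();q=o["tool_rot"];W=np.eye(4);W[:3,:3]=R.from_quat(q[[1,2,3,0]] if hasattr(q,'shape') else [*q[1:],q[0]]).as_matrix();W[:3,3]=o["tcp_pos"]
        T=np.linalg.inv(W@c["hand_eye"])
    return K,T
def proj(C,X): K,T=C; x=(np.atleast_2d(X)@T[:3,:3].T+T[:3,3])@K.T; return x[:,:2]/x[:,2:]
def tri(obs): # [(C,(row,col))]
    A=[]
    for (K,T),(r,c) in obs:
        P=K@T[:3]; A+=[c*P[2]-P[0],r*P[2]-P[1]]
    v=np.linalg.svd(np.array(A))[2][-1]; X=v[:3]/v[3]
    return X,[np.linalg.norm(proj(C,X)[0]-(c,r)) for C,(r,c) in obs]
def atz(C,rc,z):
    K,T=C; d=T[:3,:3].T@np.linalg.inv(K)@[rc[1],rc[0],1]; o=-T[:3,:3].T@T[:3,3]; return o+d*(z-o[2])/d[2]
def down(yaw): # tool y axis at world angle yaw (tool z down)
    y=np.array([np.cos(yaw),np.sin(yaw),0]);z=np.array([0,0,-1.]);x=np.cross(y,z)
    q=R.from_matrix(np.c_[x,y,z]).as_quat(); return q[[3,0,1,2]]
E
python3 - <<'E'
from h import *
t,s=cam("top"),cam("side")
P=dict(basket=((264.1,423.5),(394.5,355.1),0),bail_top=((257.3,430.3),(355.3,356),.116),basket_grip=((257.2,435.6),(346.1,357.8),.152),hook_seat=((192.8,252.3),(174.2,331.5),.1945),bore_mouth=((213.8,336.9),(263.7,356.8),.1),pin=((215.3,333.5),(262.4,362),.1),stand=((218.3,298.5),(270.1,341.8),0),weight=((303,220.5),(234.7,236),0))
for k,(a,b,z) in P.items():
    X,e=tri([(t,a),(s,b)]); print(k,X.round(4),np.round(e,1),'atz',atz(t,a,z).round(4),atz(s,b,z).round(4))
import cv2
a=cv2.imread("pics/top0.png")[225:300,380:480]; b=cv2.imread("pics/side0.png")[325:425,315:415]
cv2.imwrite("pics/crop1.png",np.hstack([cv2.resize(a,(466,350),interpolation=2),cv2.resize(b,(350,350),interpolation=2)])[:, :800])
E
```

```text
basket [ 0.5242 -0.3074 -0.0054] [0.4 0.6] atz [ 0.5242 -0.3066  0.    ] [ 0.5217 -0.3099  0.    ]
bail_top [ 0.5213 -0.3013  0.1161] [0.4 0.8] atz [ 0.5204 -0.3012  0.116 ] [ 0.5226 -0.3013  0.116 ]
basket_grip [ 0.518  -0.3063  0.1508] [1.5 2.5] atz [ 0.5147 -0.3055  0.152 ] [ 0.5218 -0.307   0.152 ]
hook_seat [0.6254 0.0761 0.1825] [0.4 0.5] atz [0.6228 0.0744 0.1945] [0.6188 0.0617 0.1945]
bore_mouth [ 0.6109 -0.1     0.0943] [0.3 0.4] atz [ 0.6101 -0.1     0.1   ] [ 0.6079 -0.1047  0.1   ]
pin [ 0.616  -0.094   0.0861] [2.8 4. ] atz [ 0.6065 -0.0928  0.1   ] [ 0.6187 -0.1052  0.1   ]
stand [ 0.6216 -0.01   -0.0237] [1.6 2.2] atz [ 0.6199 -0.0117  0.    ] [ 0.6084 -0.0293 -0.    ]
weight [0.4147 0.1548 0.0057] [0.8 1. ] atz [0.4133 0.1558 0.    ] [0.4176 0.1607 0.    ]
```

View pics/crop1.png

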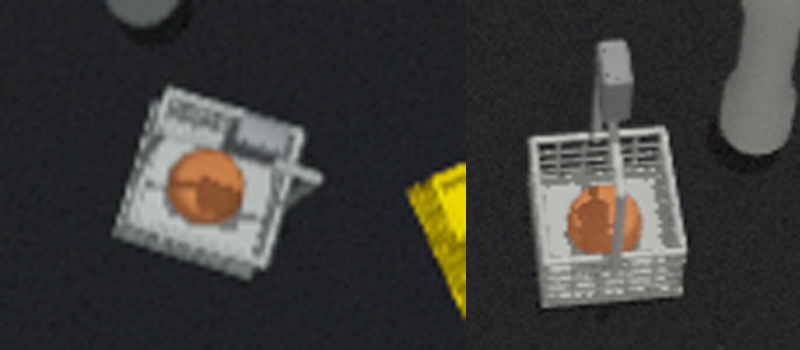

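The crop confirms it: a grey wire basket with a brown sample and a grey tab, its bail plane about -15° in yaw. The coloured ones are not meant. I'm moving now, taking close looks over the stand and then over the basket.

```bash
cat > look.py <<'E'
from h import *
def look(name,labels):
    manip.wait(.3); C=cam("wrist"); im=eyes.capture("wrist"); cv2.imwrite(f"pics/{name}.png",im[:,:,::-1]); np.savez(f"pics/{name}.npz",K=C[0],T=C[1])
    for l in labels:
        print(name,l,[(np.round(d["position"],1).tolist(),round(d["conf"],2)) for d in eyes.landmark_of("wrist",l)])
    return C
E
python3 - <<'E'
from look import *
manip.move_straight([.2,.66,.42],vel=.25)
q=down(np.radians(-5))
manip.move_to([.60,-.0,.42],q); C=look("w1",["hook_seat","bore_mouth","arrest_pin","stand"])
manip.move_to([.56,-.10,.40],q); C=look("w2",["hook_seat","bore_mouth","arrest_pin","stand"])
manip.move_to([.52,-.30,.33],down(np.radians(-15))); C=look("w3",["basket","bail_top","basket_grip"])
o=manip.observe();print(o["time"],o["tcp_pos"],o["force"])
a=[cv2.imread(f"pics/{n}.png") for n in("w1","w3")]
cv2.imwrite("pics/w13.png",np.hstack([cv2.resize(i,(400,300),interpolation=cv2.INTER_AREA) for i in a]))
E
```

```text
w1 hook_seat [([137.5, 326.1], 0.8)]
w1 bore_mouth [([257.8, 321.3], 0.89)]
w1 arrest_pin [([258.9, 320.9], 0.58)]
w1 stand [([193.4, 322.1], 0.81)]
w2 hook_seat [([28.6, 362.2], 0.71)]
w2 bore_mouth [([192.3, 346.4], 0.82)]
w2 arrest_pin [([192.9, 340.8], 0.74), ([128.1, 340.0], 0.7)]
w2 stand [([129.0, 340.7], 0.77)]
w3 basket [([285.9, 330.5], 0.83), ([187.7, 460.6], 0.65), ([192.0, 311.4], 0.61), ([259.8, 236.0], 0.56)]
w3 bail_top [([285.0, 215.4], 0.94), ([323.3, 334.7], 0.94), ([211.6, 314.2], 0.81), ([196.6, 502.4], 0.64)]
w3 basket_grip [([337.7, 334.9], 0.9), ([213.6, 311.5], 0.81), ([201.4, 521.6], 0.81)]
8.0667 [ 0.52018843 -0.29970636  0.33008775] [ 0.2431763  -0.33200519 -0.9542064 ]
```

View pics/w1.png

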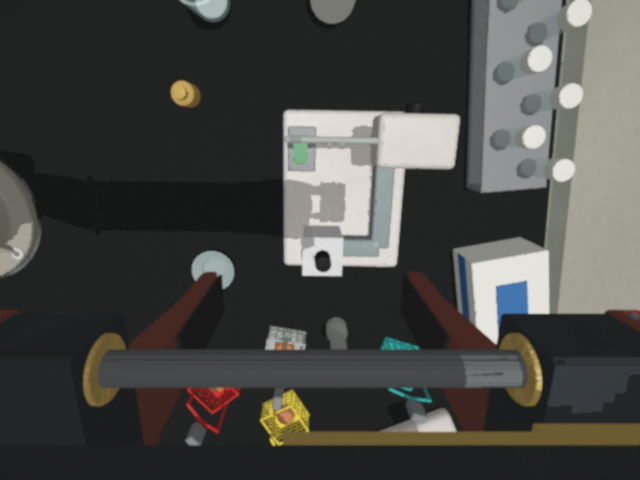

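View pics/w3.png

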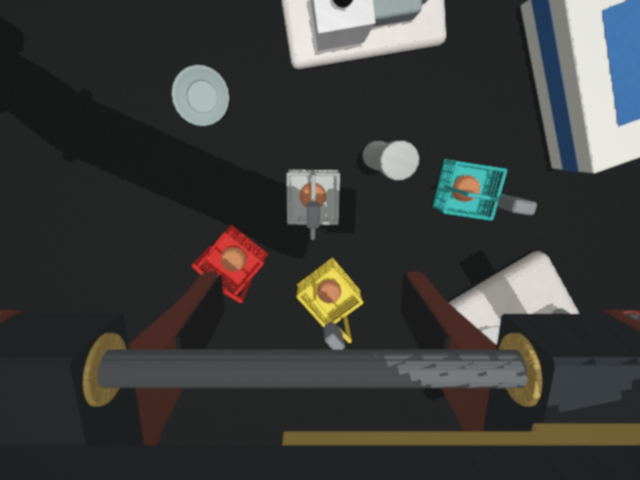

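w1 shows the stand: the hook bar runs from (290,138) to (380,140), the pin knob is at (322,260), and the base edges are square to the image, so the stand's yaw is about -5°. w3 shows the grey basket at (313,195) with its tab at (313,217), also square to the image, so its yaw is about -15°. I'll fit the poses jointly.

```bash
cat > fit.py <<'E'
from look import *
from scipy.optimize import least_squares
def wc(n): d=np.load(f"pics/{n}.npz"); return d["K"],d["T"]
t,s=cam("top"),cam("side")
def rz(a): return np.array([[np.cos(a),-np.sin(a),0],[np.sin(a),np.cos(a),0],[0,0,1]])
def fit(obs,x0,bx=False): # obs: (C,local,(r,c)); p=x,y,yaw
    f=lambda p:np.concatenate([((proj(C,rz(p[2])@np.array(L)+[p[0],p[1],0])[0]-(rc[1],rc[0]))*w) for C,L,rc,w in obs])
    r=least_squares(f,x0,loss="soft_l1"); return r.x,r.fun.reshape(-1,2)
E
python3 - <<'E'
from fit import *
w1,w2,w3=wc("w1"),wc("w2"),wc("w3")
h,b,k=(0,.085,.1945),(0,-.085,.1),(0,0,0)
obs=[(w1,h,(137.5,326.1),1),(w1,b,(257.8,321.3),1),(w1,k,(193.4,322.1),.5),(w2,h,(28.6,362.2),1),(w2,b,(192.3,346.4),1),(t,h,(192.8,252.3),1),(t,b,(213.8,336.9),1),(s,h,(174.2,331.5),1),(s,b,(263.7,356.8),1),(s,k,(270.1,341.8),.5)]
p,r=fit(obs,[.62,-.01,-.09]); print("stand",p,np.degrees(p[2]));print(r.round(1).tolist())
for l,v in(("h",h),("b",b)): print(l,rz(p[2])@v+[p[0],p[1],0], tri([(C,rc) for C,L,rc,w in obs if L==v]))
# base & knob edges in w1, w2
for n,C in(("w1",w1),("w2",w2)):
    im=cv2.imread(f"pics/{n}.png")
    B=[[-.065,.13,.02],[-.065,-.13,.02],[.135,-.13,.02],[.135,.13,.02]]
    L=[[-.045,.085,.205],[.055,.085,.188],[0,-.085,.136],[0,-.085,.1]]+[[.03*i,-.085+.03*j,.1] for i,j in((-1,-1),(-1,1),(1,1),(1,-1))]
    P=proj(C,(np.array(B)@rz(p[2]).T)+[p[0],p[1],0]); Q=proj(C,(np.array(L)@rz(p[2]).T)+[p[0],p[1],0])
    cv2.polylines(im,[P.round().astype(int)],True,(0,0,255),1); cv2.polylines(im,[Q[4:].round().astype(int)],True,(255,0,0),1)
    for q in Q[:4]: cv2.circle(im,tuple(q.round().astype(int)),2,(0,255,0),-1)
    if n=="w1": A=cv2.resize(im[95:285,270:470],(526,500),interpolation=2)
g,bt=(0,0,.152),(0,0,.116)
ob=[(w3,k,(192,311.4),1),(w3,bt,(211.6,314.2),1),(t,k,(264.1,423.5),1),(t,bt,(257.3,430.3),1),(t,g,(257.2,435.6),.5),(s,k,(394.5,355.1),1),(s,bt,(355.3,356),1),(s,g,(346.1,357.8),.5)]
pb,r=fit(ob,[.52,-.305,-.26]);print("basket",pb,r.round(1).tolist())
im=cv2.imread("pics/w3.png")
for dy,col in((-15,(0,0,255)),(-18,(255,0,0))):
    Y=np.radians(dy); box=np.array([[.035*i,.035*j,.045] for i,j in((-1,-1),(-1,1),(1,1),(1,-1))]); tb=np.array([[.007*i,.012*j,.162] for i,j in((-1,-1),(-1,1),(1,1),(1,-1))])
    for X in(box,tb): cv2.polylines(im,[(4*proj(w3,X@rz(Y).T+[pb[0],pb[1],0])).round().astype(int)],True,col,1,shift=2) if dy==-15 or X is box else 0
Bc=cv2.resize(im[155:255,275:355],(274,343),interpolation=2)
out=np.zeros((500,800,3),np.uint8);out[:,:526]=A;out[:343,526:]=Bc;cv2.imwrite("pics/fit.png",out)
E
```

```text
stand [ 0.61454035 -0.01346736 -0.09248855] -5.2992038015019025
[[1.6, 2.5], [1.9, -0.9], [-0.0, -1.1], [-1.3, 4.7], [0.2, -1.4], [1.6, 0.3], [-1.0, 1.5], [-0.0, -3.1], [-1.9, -2.2], [-0.0, -2.9]]
h [0.62239068 0.07116935 0.1945    ] (array([0.6244799 , 0.07576091, 0.1839101 ]), [np.float64(3.2362065891309792), np.float64(2.6183230551530574), np.float64(0.6056895954121814), np.float64(0.5097830389978636)])
b [ 0.60669003 -0.09810406  0.1       ] (array([ 0.60865241, -0.10067853,  0.09681528]), [np.float64(3.278505261874963), np.float64(1.523542566100425), np.float64(1.0507827340599072), np.float64(0.6792309527901988)])
basket [ 0.5205942  -0.30490768 -0.26      ] [[2.5, 3.3], [0.3, -1.0], [-0.8, 1.5], [1.8, -0.0], [-0.1, -1.4], [-1.7, -2.2], [-0.3, 2.2], [-0.6, -0.4]]
```

View pics/fit.png

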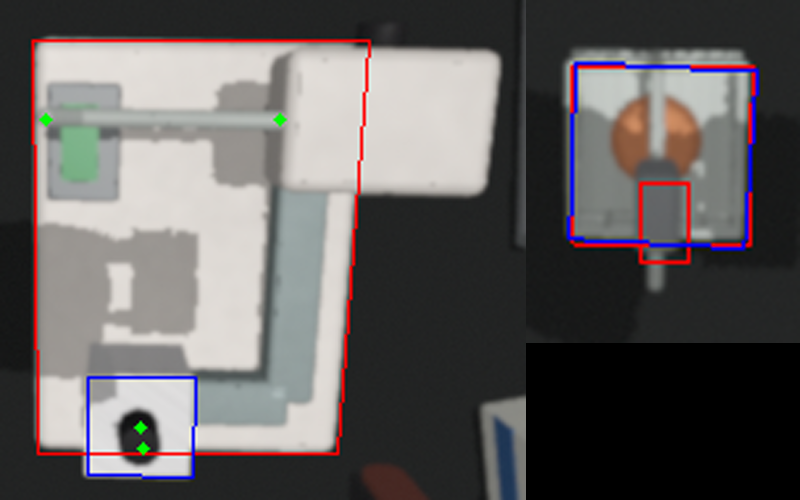

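The stand fit matches the base, hook and block edges to about 1–2 px. The wrist view puts the basket rim and tab about 3.5 mm nearer +y than the fit, which gives (0.520, -0.301), yaw -15°. I'll check clearances and descend to just above the tab.

```bash
python3 - <<'E'
from fit import *
w1,w3=wc("w1"),wc("w3")
print("sampler",atz(w3,(160,398),.145),"red tab",atz(t,(322,467),.155),"yel tab",atz(t,(264,510),.155), atz(w3,(337,334),.155))
manip.move_straight([.520,-.301,.205],vel=.2)
C=look("w4",["basket_grip","bail_top","basket"])
print(manip.observe()["tcp_pos"], proj(C,[.520,-.301,.162]),proj(C,[.520,-.301,.152]))
im=cv2.imread("pics/w4.png")
tb=np.array([[.007*i,.012*j,.162] for i,j in((-1,-1),(-1,1),(1,1),(1,-1))])
cv2.polylines(im,[(4*proj(C,tb@rz(np.radians(-15)).T+[.520,-.301,0])).round().astype(int)],True,(0,0,255),1,shift=2)
cv2.imwrite("pics/w4b.png",im[100:400,120:520])
E
```

```text
sampler [ 0.61852082 -0.27033518  0.145     ] red tab [ 0.3853398  -0.36852049  0.155     ] yel tab [ 0.50693324 -0.45689525  0.155     ] [ 0.50610361 -0.44624539  0.155     ]
w4 basket_grip [([231.8, 621.2], 0.9), ([418.6, 344.1], 0.87), ([250.0, 311.1], 0.77)]
w4 bail_top [([236.4, 314.2], 0.86), ([388.4, 342.2], 0.8), ([218.0, 582.3], 0.59)]
w4 basket [([287.7, 212.9], 0.81), ([209.3, 314.3], 0.69), ([199.8, 506.5], 0.69), ([325.2, 336.1], 0.55)]
[ 0.52008893 -0.30099315  0.20520062] [[313.64372796 249.77264735]] [[313.56191221 245.59083555]]
```

View pics/w4b.png

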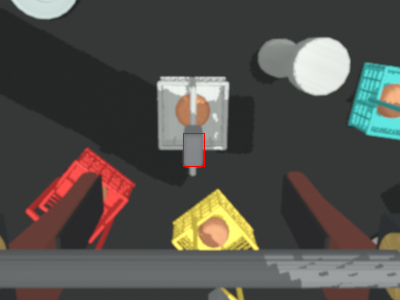

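w4 shows the predicted tab outline right on the real tab at (313,250), with the basket square to the fingers. Next I grasp and lift.

```bash
python3 - <<'E'
from look import *
print(manip.move_straight([.520,-.301,.136],vel=.1,f_stop=8))
close_gripper(); o=manip.observe();print(o["width"],o["grip_force"],o["force"])
manip.move_straight([.520,-.301,.166],vel=.1); manip.wait(.3)
o=manip.observe();print(o["time"],o["width"],o["grip_force"],o["force"])
if o["width"]>.01:
    manip.move_straight([.520,-.301,.30],vel=.2)
    C=look("w5",["basket_grip","bail_top","basket"]);o=manip.observe();print(o["time"],o["width"],o["force"])
E
```

```text
False
0.00023249993448968648 0.0 [0.17334093 0.370001   0.42191118]
12.275 0.0002242549856976805 0.0 [0.75336499 0.47750854 0.08821739]
```

```bash
python3 - <<'E'
from look import *
C=look("w5",["basket_grip","bail_top","basket"]);s=eyes.capture("side");cv2.imwrite("pics/s5.png",s[:,:,::-1])
im=cv2.imread("pics/w5.png")
cv2.imwrite("pics/w5b.png",np.hstack([cv2.resize(im[100:400,170:470],(400,400)),cv2.resize(cv2.imread("pics/s5.png")[220:420,270:470],(400,400))]))
E
```

```text
w5 basket_grip [([266.5, 312.9], 0.68), ([398.2, 137.5], 0.58)]
w5 bail_top [([231.7, 623.7], 0.93), ([248.2, 315.5], 0.9)]
w5 basket [([299.5, 205.9], 0.83), ([215.1, 314.5], 0.69), ([206.7, 528.5], 0.67)]
```

View pics/w5b.png

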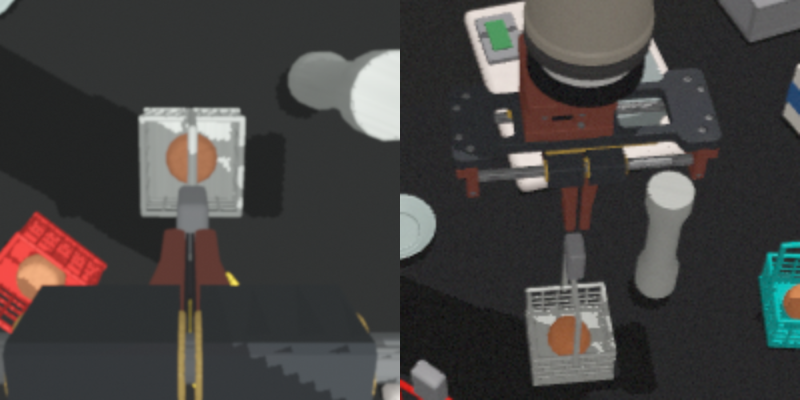

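The gripper closed on nothing and the basket is untouched: in w5 the tab is at (313,250) and the fingertips sit lower, at about (313,272). I'll compare the commanded TCP with the tip pixels.

```bash
python3 - <<'E'
from fit import *
o=manip.observe();print(o["tcp_pos"],o["tool_rot"],o["width"])
C=wc("w5");p=np.array(o["tcp_pos"])
print("tcp side",proj(s,p),"wrist",proj(C,p))
print("tab side",proj(s,[.52,-.301,.162]),"wrist",proj(C,[.52,-.301,.162]))
im=cv2.imread("pics/s5.png"); iw=cv2.imread("pics/w5.png")
cv2.circle(im,tuple(proj(s,p)[0].round().astype(int)),1,(0,255,0),-1);cv2.circle(iw,tuple(proj(C,p)[0].round().astype(int)),2,(0,255,0),-1)
tb=np.array([[.007*i,.012*j,.162] for i,j in((-1,-1),(-1,1),(1,1),(1,-1))])@rz(np.radians(-15)).T+[.520,-.301,0]
for i,c in((im,s),(iw,C)): cv2.polylines(i,[(4*proj(c,tb)).round().astype(int)],True,(0,0,255),1,shift=2)
cv2.imwrite("pics/s5c.png",np.hstack([cv2.resize(im[300:380,315:395],(400,400),interpolation=2),cv2.resize(iw[220:320,262:362],(400,400),interpolation=2)]))
E
```

```text
[ 0.52000579 -0.30097882  0.16600694] [-7.23737942e-06  7.93352401e-01  6.08762653e-01  6.58302623e-06] 0.000570665006607194
tcp side [[355.56393657 338.36143655]] wrist [[314.97098555 272.92303296]]
tab side [[355.47482875 339.81478128]] wrist [[314.91640994 270.46329807]]
```

View pics/s5c.png

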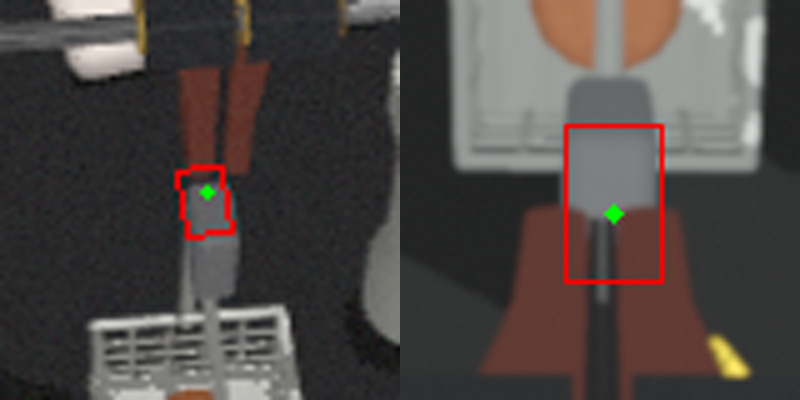

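```bash
python3 - <<'E'
from fit import *
w3,w4,w5=wc("w3"),wc("w4"),wc("w5")
P=np.array([.52,-.301,0])
for n,C in(("w3",w3),("w4",w4),("w5",w5),("side",s),("top",t)): print(n,[proj(C,P+[0,0,z])[0][::-1].round(1).tolist() for z in(0,.116,.152)])
for l in("basket","bail_top","basket_grip"):
    print(l,[(np.round(d["position"],1).tolist(),round(d["conf"],2)) for d in eyes.landmark_of("side",l)])
for n,cam_ in(("wrist",w5),("side",s)):
    for d in eyes.silhouettes(n,"basket")[:5]:
        m=d["pixels"];r,c=np.where(m); print(n,round(d["conf"],2),np.round(d["position"]),r.min(),r.max(),c.min(),c.max(),m.sum())
# gray-level profiles of tab in w5: rows across, cols
g=cv2.imread("pics/w5.png"); 
print("w5 col314",g[232:290:2,308].tolist()); print("w5 row262",g[262,296:334].mean(1).round().tolist()); print("w5 row248",g[248,296:334].mean(1).round().tolist())
gs=cv2.imread("pics/s5.png"); print("s5 col357",gs[322:364,357].tolist())
E
```

```text
w3 [[192.8, 312.9], [207.5, 313.1], [213.8, 313.3]]
w4 [[206.7, 312.8], [232.8, 313.3], [245.6, 313.6]]
w5 [[214.0, 313.7], [247.3, 314.4], [264.6, 314.8]]
side [[390.5, 352.3], [355.6, 354.5], [343.4, 355.3]]
top [[265.8, 421.0], [257.5, 430.2], [254.6, 433.4]]
basket [([391.4, 354.1], 0.66), ([478.4, 381.6], 0.64), ([451.1, 291.0], 0.56), ([373.7, 471.9], 0.56)]
bail_top [([423.4, 286.4], 0.74), ([341.7, 484.4], 0.69), ([446.0, 388.3], 0.66), ([352.7, 356.5], 0.61)]
basket_grip [([341.0, 358.9], 0.83), ([409.5, 286.3], 0.81), ([433.5, 393.5], 0.79), ([330.5, 491.6], 0.74), ([355.8, 354.7], 0.17)]
wrist 0.86 [215. 547.] 165 254 486 639 7774
wrist 0.6 [311. 183.] 259 421 116 248 5516
wrist 0.59 [221. 316.] 181 273 275 353 6494
wrist 0.54 [308. 344.] 306 311 342 346 16
side 0.76 [386. 357.] 336 412 333 378 2288
side 0.63 [366. 479.] 323 394 450 506 2396
side 0.57 [443. 289.] 401 479 259 319 2862
side 0.57 [463. 383.] 425 479 351 415 2215
w5 col314 [[81, 114, 170], [80, 112, 166], [98, 118, 153], [137, 141, 140], [109, 108, 105], [106, 104, 102], [106, 105, 103], [106, 105, 102], [106,
[... 828 characters left out ...]
46.0, 150.0, 151.0, 151.0, 147.0, 139.0, 131.0, 133.0]
s5 col357 [[43, 52, 93], [44, 52, 90], [42, 50, 89], [45, 51, 89], [42, 45, 84], [45, 49, 90], [45, 50, 88], [45, 53, 89], [43, 51, 87], [40, 52, 86], [46, 52, 90], [41, 44, 73], [45, 44, 63], [37, 34, 39], [66, 63, 64], [98, 96, 96], [99, 97, 98], [101, 99, 100], [98, 96, 98], [101, 99, 101], [101, 98, 99], [99, 98, 99], [99, 97, 97], [102, 100, 96], [100, 100, 99], [102, 101, 102], [116, 114, 115], [104, 103, 104], [101, 100, 100], [99, 99, 100], [98, 97, 98], [98, 101, 101], [102, 103, 102], [100, 98, 100], [100, 99, 99], [98, 95, 100], [100, 98, 96], [107, 106, 106], [116, 120, 120], [122, 125, 124], [125, 128, 129], [125, 129, 129]]
```

The basket hasn't moved and its pose is confirmed to about 2 mm. In both the wrist and side views the fingertips appear about 20 mm higher than the reported TCP, which would explain the miss. I'll measure this by lightly touching the tab top with the closed fingers.

```bash
python3 - <<'E'
from look import *
manip.wait(.2)
r=manip.move_straight([.520,-.301,.128],vel=.03,f_stop=3); o=manip.observe();print(r,o["tcp_pos"],o["force"],o["time"])
manip.move_straight([.520,-.301,.185],vel=.1)
E
```

```text
True [ 0.51988308 -0.30088396  0.13336956] [-0.39163114 -0.10298581  5.84112727] 14.2667
```

The closed fingers touch the 162 mm tab top at TCP z = 0.133, so the real fingertips end about 28 mm above the reported TCP. I'll allow for that from here and grasp again.

```bash
python3 - <<'E'
from look import *
manip.move_straight([.520,-.301,.200],vel=.15); ungrasp()
r=manip.move_straight([.520,-.301,.109],vel=.12,f_stop=8); o=manip.observe();print(r,o["tcp_pos"],o["force"])
close_gripper(); o=manip.observe();print(o["width"],o["grip_force"],o["force"])
if o["width"]>.01:
    z0=o["tcp_pos"][2]
    manip.move_straight([.520,-.301,.135],vel=.1); manip.wait(.2)
    o=manip.observe();print(o["time"],o["width"],o["grip_force"],o["force"])
    manip.move_straight([.520,-.301,.24],vel=.2); manip.wait(.2)
    o=manip.observe();print(o["time"],o["tcp_pos"],o["width"],o["force"],o["moment"])
E
```

```text
False [ 0.52041293 -0.3014765   0.10965283] [-0.25639173 -0.47593486 -0.06758076]
0.013495200202891059 29.9864861369133 [ 0.54609467 -0.27231821 -1.5810068 ]
19.2083 0.01398541235009402 29.98648166656494 [ 0.22131371 -0.36514124 -1.59495327]
20.0833 [ 0.51928523 -0.30045406  0.23853614] 0.013476855535513716 [ 0.57235528 -0.11219983 -1.46570071] [-0.06059245  0.08777352  0.00891107]
```

Basket in hand: width 13.5 mm, about 1.6 N. I'm carrying it to in front of the hook's free end and re-measuring there.

```bash
python3 - <<'E'
from fit import *
q=down(np.radians(-5.3)); S=np.array([.6145,-.0135,0]); Rm=rz(np.radians(-5.3))
p=Rm@[-.10,.085,0]+S; p[2]=.24; print(p)
manip.move_straight(p,q,vel=.2)
C=look("w6",["hook_seat","bail_top","bore_mouth","stand"])
for n in("side","top"):
    im=eyes.capture(n);cv2.imwrite(f"pics/{n}6.png",im[:,:,::-1])
    for l in("hook_seat","bail_top","bore_mouth"): print(n,l,[(np.round(d["position"],1).tolist(),round(d["conf"],2)) for d in eyes.landmark_of(n,l)])
o=manip.observe();print(o["time"],o["tcp_pos"],o["width"],o["force"])
h=Rm@[0,.085,.1945]+S; bt=np.array(o["tcp_pos"])+[0,0,.0065]; b=Rm@[0,-.085,.1]+S
for n,c in(("w",C),("s",s),("t",t)): print(n,"pred hook,bail,bore",[proj(c,x)[0][::-1].round(1).tolist() for x in(h,bt,b)])
E
```

```text
[0.52277903 0.08037366 0.24      ]
w6 hook_seat [([246.6, 459.0], 0.72)]
w6 bail_top [([279.4, 315.2], 0.86), ([310.4, 308.1], 0.21)]
w6 bore_mouth []
w6 stand [([268.0, 391.3], 0.8)]
side hook_seat [([171.5, 331.3], 0.61)]
side bail_top [([448.7, 386.6], 0.77), ([419.9, 289.2], 0.75), ([156.1, 281.4], 0.72), ([343.1, 487.5], 0.64)]
side bore_mouth [([260.7, 355.4], 0.84), ([334.9, 267.4], 0.44)]
top hook_seat [([190.4, 254.4], 0.83)]
top bail_top [([324.1, 461.1], 0.88), ([268.9, 503.2], 0.88), ([159.6, 453.7], 0.79), ([237.0, 242.7], 0.75)]
top bore_mouth [([214.8, 334.5], 0.9), ([193.0, 250.0], 0.42), ([303.7, 224.0], 0.2), ([232.9, 240.6], 0.17)]
23.0917 [0.52278395 0.08040585 0.24000967] 0.014150569624113318 [-0.65126858  0.11451235 -1.47928868]
w pred hook,bail,bore [[248.9, 458.6], [277.0, 314.7], [374.0, 406.8]]
s pred hook,bail,bore [[171.1, 331.5], [158.4, 281.9], [261.5, 354.9]]
t pred hook,bail,bore [[193.1, 253.9], [235.8, 242.3], [215.3, 336.0]]
```

Predicted and detected points agree to within about 2.5 px in all three views. Now I insert over the free end and lower with a force stop.

```bash
python3 - <<'E'
from fit import *
S=np.array([.6145,-.0135,0]); Rm=rz(np.radians(-5.3))
P=lambda x,z:Rm@np.array([x,.086,0])+S+[0,0,z]
manip.move_straight(P(-.1,.222),vel=.1)
print(manip.move_straight(P(0,.222),vel=.1,f_stop=5))
o=manip.observe();print(o["time"],o["tcp_pos"],o["force"])
manip.wait(.2)
r=manip.move_straight(P(0,.185),vel=.03,f_stop=2.5); manip.wait(.2)
o=manip.observe();print(r,o["time"],o["tcp_pos"],o["width"],o["force"],o["moment"])
C=look("w7",["hook_seat","bail_top"])
im=eyes.capture("side");cv2.imwrite("pics/side7.png",im[:,:,::-1])
for l in("hook_seat","bail_top"): print(l,[(np.round(d["position"],1).tolist(),round(d["conf"],2)) for d in eyes.landmark_of("side",l)])
h=P(0,.1945); print("pred hook",proj(C,h)[0][::-1],proj(s,h)[0][::-1])
cv2.imwrite("pics/v7.png",np.hstack([cv2.resize(cv2.imread("pics/side7.png")[110:260,260:410],(400,400),interpolation=2),cv2.resize(cv2.imread("pics/w7.png")[180:330,240:390],(400,400),interpolation=2)]))
E
```

```text
False
24.575 [0.62196805 0.07219637 0.22197574] [ 0.02162957  0.5323267  -0.97006201]
True 26.0333 [0.62222381 0.07210846 0.18722828] 0.013844661005653456 [-0.45111553  0.02096764  5.82299345] [-0.07637303  0.10951463 -0.04087196]
w7 hook_seat [([276.5, 317.2], 0.7)]
w7 bail_top [([281.2, 310.9], 0.65)]
hook_seat [([171.6, 333.4], 0.58)]
bail_top [([424.8, 286.4], 0.93), ([343.5, 483.3], 0.9), ([449.2, 387.6], 0.66)]
pred hook [278.0780837  315.16106099] [170.85296143 331.34157968]
```

Contact came at bail z of about 0.194, exactly the seat height. I'll ease the pressure, release, rise and check.

```bash
python3 - <<'E'
from fit import *
S=np.array([.6145,-.0135,0]); Rm=rz(np.radians(-5.3))
P=lambda x,z:Rm@np.array([x,.086,0])+S+[0,0,z]
manip.move_straight(P(0,.1876),vel=.02); o=manip.observe(); print(o["force"],o["tcp_pos"])
ungrasp(); manip.wait(.3); o=manip.observe(); print(o["time"],o["force"],o["width"])
manip.move_straight(P(0,.30),vel=.15)
C=look("w8",["hook_seat","bail_top","basket"])
q=Rm@np.array([-.05,-.085,0])+S; q[2]=.30
manip.move_straight(q,vel=.2)
C2=look("w9",["bore_mouth","arrest_pin"])
im=eyes.capture("side");cv2.imwrite("pics/side8.png",im[:,:,::-1])
for l in("hook_seat","bail_top","basket","bore_mouth","arrest_pin"): print(l,[(np.round(d["position"],1).tolist(),round(d["conf"],2)) for d in eyes.landmark_of("side",l)])
h=Rm@[0,.085,.1945]+S;b=Rm@[0,-.085,.1]+S;k=b+[0,0,.036]
print("pred",proj(C,h)[0][::-1],proj(s,h)[0][::-1],"basket",proj(s,h-[0,0,.116])[0][::-1],"bore",proj(C2,b)[0][::-1],"knobtop",proj(C2,k)[0][::-1])
g=cv2.imread("pics/w9.png"); u=proj(C2,k)[0].astype(int)
c=g[u[1]-60:u[1]+60,u[0]-60:u[0]+60]; print(manip.observe()["time"])
# black-knob blob
m=((g.max(2)<60)).astype(np.uint8); n,lab,st,ce=cv2.connectedComponentsWithStats(m[u[1]-50:u[1]+50,u[0]-50:u[0]+50]); 
for i in range(1,n):
    if st[i,4]>60: print(st[i]+[u[0]-50,u[1]-50,0,0,0],ce[i]+[u[0]-50,u[1]-50])
cv2.imwrite("pics/v9.png",np.hstack([cv2.resize(cv2.imread("pics/side8.png")[120:320,260:420],(400,500),interpolation=2),cv2.resize(c,(400,400),interpolation=2)[:, :].copy() if False else cv2.resize(c,(400,500),interpolation=2)]))
E
```

```text
[0.84878784 0.28904495 0.35768993] [0.62258498 0.07212198 0.18748874]
28.3917 [ 0.79761547  0.51678734 -0.22736807] 0.0877021703327563
w8 hook_seat [([226.8, 315.8], 0.89)]
w8 bail_top [([231.7, 316.2], 0.84)]
w8 basket [([435.3, 400.2], 0.62), ([205.4, 312.5], 0.58), ([460.3, 196.9], 0.47), ([253.8, 313.2], 0.43), ([399.9, 328.8], 0.25)]
w9 bore_mouth [([209.5, 357.6], 0.82)]
w9 arrest_pin []
hook_seat [([173.8, 332.6], 0.75)]
bail_top [([443.9, 390.7], 0.97), ([341.8, 485.5], 0.95), ([422.1, 286.7], 0.87), ([168.2, 333.6], 0.86)]
basket [([451.1, 291.2], 0.91), ([477.7, 383.9], 0.78), ([214.9, 329.6], 0.77), ([375.1, 469.8], 0.64)]
bore_mouth [([263.6, 357.3], 0.56)]
arrest_pin []
pred [229.68304106 314.60917903] [171.14355302 331.47333353] basket [212.98590074 331.39314712] bore [208.41305802 358.90753663] knobtop [215.12586023 363.29545704]
31.5833
[349 199  23  26 450] [359.78222222 211.72      ]
[ 313  229  100   36 3143] [362.5847916  248.64301623]
```

View pics/v9.png

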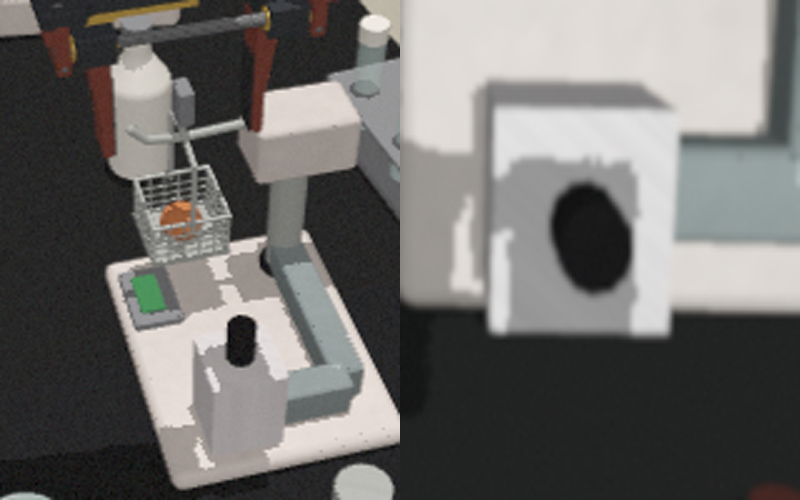

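Basket hangs on the hook: in the side crop the bail sits on the bar at (333,171), in the middle of the hook, and the gripper is clear of it. The knob blob in w9 is at (360,212), within about 4 px of prediction. I'll refine the pin position from two wrist views.

```bash
cat > pin.py <<'E'
from fit import *
a=np.linspace(0,2*np.pi,40)
def model(C,xy,z0=.1):
    P=np.vstack([np.c_[xy[0]+.012*np.cos(a),xy[1]+.012*np.sin(a),np.full(40,z)] for z in(z0,z0+.036)])
    h=cv2.convexHull(proj(C,P).astype(np.float32)); M=cv2.moments(h); return np.array([M["m10"],M["m01"]])/M["m00"],M["m00"]
def blob(n,C,xy):
    g=cv2.imread(f"pics/{n}.png").max(2); u=model(C,xy)[0]
    k,lab,st,ce=cv2.connectedComponentsWithStats((g<60).astype(np.uint8))
    i=min((i for i in range(1,k) if 150<st[i,4]<6000),key=lambda i:np.hypot(*(ce[i]-u))); return ce[i],st[i,4]
E
python3 - <<'E'
from pin import *
S=np.array([.6145,-.0135,0]); Rm=rz(np.radians(-5.3)); b=Rm@[0,-.085,.1]+S; print("prior",b)
manip.move_straight([b[0],b[1],.22],vel=.2); look("w10",["bore_mouth","arrest_pin"])
cs={n:wc(n) for n in("w2","w9","w10")}
for n,C in cs.items(): 
    r=blob(n,C,b[:2]); r1=least_squares(lambda p:model(C,p)[0]-r[0],b[:2]).x
    print(n,r,model(C,b[:2]),r1,"bore",proj(C,b)[0][::-1])
print(manip.observe()["time"])
E
```

```text
prior [ 0.6066485 -0.0981366  0.1      ]
w10 bore_mouth []
w10 arrest_pin [([225.5, 310.4], 0.74)]
w2 (array([346.81967213, 193.1352459 ]), np.int32(244)) (array([348.13479052, 193.23932977]), 344.0331366355531) [ 0.60492827 -0.09784404] bore [190.95859637 346.58135756]
w9 (array([359.78222222, 211.72      ]), np.int32(450)) (array([361.48437459, 212.23986916]), 581.5647009029053) [ 0.60489506 -0.09740808] bore [208.41305802 358.90753663]
w10 (array([311.8760218 , 229.61171662]), np.int32(734)) (array([313.81539071, 230.51021099]), 910.7527340212837) [ 0.60510712 -0.09720553] bore [224.40349706 313.72971191]
32.6583
```

All three views agree on the pin at (0.605, -0.0973). Descend, close gently and read the side force.

```bash
python3 - <<'E'
from h import *
manip.move_straight([.605,-.0973,.13],vel=.15); manip.wait(.3); o=manip.observe(); f0=np.array(o["force"]); print(f0)
print(manip.move_straight([.605,-.0973,.079],vel=.08,f_stop=6))
close_gripper(); manip.wait(.3)
for _ in range(3):
    o=manip.observe();print(o["time"],o["tcp_pos"],o["width"],o["grip_force"],np.array(o["force"])-f0,o["moment"]);manip.wait(.1)
E
```

```text
[0.2372622  0.36043788 0.28188215]
False
35.8 [ 0.60582162 -0.09738791  0.07927468] 0.023684755510599276 29.96398933668388 [ 3.62994678 -1.03843509 -1.02923116] [-0.21281172 -1.0568783   0.03610134]
35.9 [ 0.6057953  -0.09735768  0.07925985] 0.02366468922760693 29.965165274043102 [ 5.32732657 -0.61429261 -1.99695618] [-0.20622402 -1.16721138  0.05106853]
36.0 [ 0.60577548 -0.09737559  0.07925812] 0.023393423909200486 29.96558666724013 [ 4.82373508 -0.5889254  -0.6707237 ] [-0.16888706 -1.21987194  0.01412548]
```

Knob held at 23.6 mm width. The side force is about +5 N in x, so I'll shift to null it before drawing.

```bash
python3 - <<'E'
from h import *
f0=np.array([.24,.36,.28])
def F():
    L=[]
    for _ in range(8): L.append(manip.observe()["force"]); manip.wait(.03)
    return np.mean(L,0)-f0
c=np.array([.605,-.0973,.079]); f=F(); print(f)
for i in range(4):
    d=np.clip(f[:2]/6000*.9,-.001,.001); c[:2]+=d; manip.move_straight(c,vel=.02); manip.wait(.15); f=F(); o=manip.observe(); print(c.round(5),o["tcp_pos"],f.round(2),np.round(o["moment"],2))
    if np.hypot(*f[:2])<.8: break
print(o["time"])
E
```

```text
[ 4.71130296 -0.55485362 -1.41724758]
[ 0.60571 -0.09738  0.079  ] [ 0.60582275 -0.09739646  0.07913724] [ 3.56 -0.07  1.67] [-0.04 -0.77 -0.01]
[ 0.60624 -0.09739  0.079  ] [ 0.60587719 -0.09737823  0.07908897] [1.2  0.38 4.78] [ 0.03 -0.21  0.02]
[ 0.60642 -0.09734  0.079  ] [ 0.60584138 -0.09736908  0.07905377] [0.41 0.28 5.33] [ 0.02 -0.05 -0.08]
38.3667
```

```bash
python3 - <<'E'
from h import *
f0=np.array([.24,.36,.28])
def F():
    L=[]
    for _ in range(6): L.append(manip.observe()["force"]); manip.wait(.03)
    return np.mean(L,0)-f0
c=np.array([.60642,-.09734,.079])
for dz in (.002,.005,.012,.021,.030):
    c[2]=.079+dz; manip.move_straight(c,vel=.03); manip.wait(.1); f=F(); o=manip.observe()
    print(dz,o["tcp_pos"].round(5),f.round(2),np.round(o["moment"],2),round(o["width"],4))
    if np.hypot(*f[:2])>1: c[:2]+=np.clip(f[:2]/6000*.7,-.0006,.0006)
print(o["time"],o["grip_force"])
E
```

```text
0.002 [ 0.60588 -0.09731  0.08065] [ 1.21 -0.51 -1.89] [-0.11 -0.19 -0.05] 0.0235
0.005 [ 0.60633 -0.09736  0.0839 ] [ 0.07 -0.27 -1.82] [-0.09  0.09 -0.02] 0.0236
0.012 [ 0.60658 -0.09743  0.09093] [ 0.09 -0.72 -1.67] [-0.04  0.12 -0.03] 0.0237
0.021 [ 0.60662 -0.09735  0.09995] [-0.34 -0.23 -1.92] [-0.07  0.05  0.02] 0.0232
0.03 [ 0.60661 -0.09737  0.10892] [-0.4 -0.3 -1.8] [-0.04  0.07 -0.03] 0.0232
41.65 29.953825585835148
```

The pin is up 30 mm with side force under 0.5 N and its weight (about 1.8 N) on the gripper. I'll do a quick numeric check of the basket and hand in.

```bash
python3 - <<'E'
from h import *
for n in("side","top"):
    eyes.capture(n)
    for l in("bail_top","hook_seat","arrest_pin"): print(n,l,[(np.round(d["position"]).tolist(),round(d["conf"],2)) for d in eyes.landmark_of(n,l)])
o=manip.observe();print(o["time"],o["tcp_pos"],o["width"],o["grip_force"],o["force"])
print(close_job())
E
```

```text
side bail_top [([424.0, 286.0], 0.89), ([445.0, 390.0], 0.8), ([343.0, 484.0], 0.77), ([171.0, 334.0], 0.73), ([184.0, 314.0], 0.73)]
side hook_seat [([171.0, 333.0], 0.71), ([253.0, 359.0], 0.37)]
side arrest_pin [([250.0, 358.0], 0.5)]
top bail_top [([160.0, 454.0], 0.94), ([270.0, 500.0], 0.92), ([324.0, 459.0], 0.75), ([193.0, 254.0], 0.74), ([215.0, 338.0], 0.24)]
top hook_seat []
top arrest_pin [([195.0, 253.0], 0.21)]
42.05 [ 0.60656837 -0.09739684  0.10899355] 0.023344669908961307 29.953896172810346 [ 0.38876435 -0.2666164  -1.74540963]
the job is handed in; nothing more can be done
None
```

Job handed in at 42 s: the grey wire basket hangs by its bail on the hook, released, and the gripper is still holding the arrest pin drawn 30 mm up with under 0.5 N of side force.

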